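# Thread a spanner through the access opening of a gear housing

### The job

Clear the loose bolt off the cover of the green gear housing into the yellow bowl, so that it cannot fall inside. Then take the spanner lying on the bench and pass it through the access opening in the cover; it is longer than the opening, so tilt it and feed it in end first. Finish while still holding it in the gripper inside the housing, about level and wholly below the cover, clear of the cover, walls and floor, and leave the black tape roll and the motor where they are.

Things in the scene. Friction and masses are not known exactly. Their poses are not given: they have to be found in the camera images.
- housing: hollow gear housing, painted green with a bare metal cover, fixed to the bench, 200 x 350 x 140 mm (x, y, z of its own frame; long side along its y). Origin: centre of the underside; z up. Cover 6 mm thick, its top at z = 140 mm, its underside at 134 mm (flat screw heads 3 mm high near the long edges only). Inside: hollow, 180 mm along x, 330 mm along y, floor at 14 mm. Only way in: the access opening in the cover
- opening (a point): centre of the access opening, level with the top of the cover, straight above the housing's origin. The opening is a rectangle 104 mm along the housing's x and 160 mm along its y, through the 6 mm cover
- spanner: loose steel double open-end spanner, 34 x 199 x 6 mm, about 0.13 kg, lying flat on the bench. Origin: centre of its underside; length along its y, thickness along its z. Handle 17 mm wide between y = -65 and +65 mm, jaws 34 mm wide at both ends; balances at its middle
- spanner_end_a (a point): middle of the spanner's thickness near its +y end, 98 mm from its middle
- spanner_end_b (a point): middle of the spanner's thickness near its -y end, 98 mm from its middle
- bolt: loose steel M10 bolt with a nut on it, 18 x 50 x 16 mm, about 45 g, lying on the housing's cover beside the opening, at the end of the cover on the housing's +y side. Origin: centre of its underside; length along its y. Head (18 mm) from y = +18 to +25 mm, bare 10 mm shank from y = -7 to +18 mm with its centre line 8 mm above the underside, nut (18 mm wide) from y = -15 to -7 mm
- bowl: loose yellow plastic bowl, round, 128 mm across the rim, 55 mm high, 60 g, floor about 4 mm thick and 75 mm across. Origin: centre of its underside
- tape: bystander: roll of black tape, 90 mm across, 19 mm high, lying flat. Origin: centre of its underside
- motor: bystander: small grey and yellow electric motor lying on its side, 64 x 115 x 64 mm. Origin: centre of its underside

How it is judged (in metres and radians):
On the way, in this order (a step that is already met when the one before it is completed fails the run):
1. the bolt lies in the upright yellow bowl, let go (horizontal distance between bolt and bowl below 0.045 m and z of bolt in the frame of bowl between -0.005 and 0.045 m and angle between bowl's own z axis and vertical below 0.25 rad and contact force between bolt and the fingers below 0.1 N), for 0.2 s.
2. the spanner is part way through the opening, one end inside the housing and the other still above the cover (((x of spanner_end_a in the frame of housing between -0.09 and 0.09 m and y of spanner_end_a in the frame of housing between -0.165 and 0.165 m and z of spanner_end_a in the frame of housing between 0.011 and 0.131 m and z of spanner_end_b in the frame of housing above 0.145 m) or (x of spanner_end_b in the frame of housing between -0.09 and 0.09 m and y of spanner_end_b in the frame of housing between -0.165 and 0.165 m and z of spanner_end_b in the frame of housing between 0.011 and 0.131 m and z of spanner_end_a in the frame of housing above 0.145 m))), for 0.1 s.
At the end, for the whole second after the job is handed in: Spanner held in the gripper inside the housing: both end points (mid thickness) at least 5 mm below the underside of the cover and 4 mm above the floor; within 17 degrees of level, at rest, touching no part of the housing. Bolt at rest in the upright yellow bowl (all of step 1 and x of spanner_end_a in the frame of housing between -0.085 and 0.085 m and y of spanner_end_a in the frame of housing between -0.163 and 0.163 m and z of spanner_end_a in the frame of housing between 0.018 and 0.129 m and x of spanner_end_b in the frame of housing between -0.085 and 0.085 m and y of spanner_end_b in the frame of housing between -0.163 and 0.163 m and z of spanner_end_b in the frame of housing between 0.018 and 0.129 m and linear speed of each of spanner, bolt below 0.02 m/s and angle between spanner's own y axis and vertical between 1.27 and 1.87 rad and contact force between spanner and the fingers above 1 N and contact force between spanner and housing below 0.1 N); the arm keeps its last pose, push and grip.
It fails at once if the bolt falls into the housing (x of bolt in the frame of housing between -0.09 and 0.09 m and y of bolt in the frame of housing between -0.165 and 0.165 m and z of bolt in the frame of housing between 0 and 0.12 m).
It fails at once if the tape roll or the motor is moved by more than 30 mm (distance of any of tape, motor from where it was at the start of the episode above 0.03 m).
It also fails if it takes over 58 s, if anything falls off the work surface, if the arm or the gripper's body presses on something with over 40 N, if the wrist force passes 120 N, or if a joint passes its speed limit or range.

### The arm

A 7-joint arm with a two-finger parallel gripper is mounted at the origin on a cart in front of the work surface, level with it; the furniture and walls round the work are solid. World frame = base frame: x ahead of the robot, y to its left, z up, the work surface at z = 0. Lengths are in m, angles in degrees, forces in N, time in s.
With the tool pointing down it reaches from about 0.425 to 0.875 m from the base axis. Payload 4.7 kg.
Tool frame: the origin (TCP) lies midway between the tips of the shut fingers; the grasp point (between the pads) lies 19 mm behind it; z points along the fingers, y is the line along which they close (so a half turn about z gives the same grasp; the last joint's range is limited). The gripper opens to 87 mm and grips with 3 to 60 N. Pads are 19 mm wide; open, the fingers measure 117 mm over their backs; the gripper's body (75 mm by 190 mm) begins 51 mm behind the grasp point.
Start: joints at [65.151, 18.392, -4.016, 83.108, 1.295, 78.541, -3.26], TCP at [0.281, -0.586, 0.223] pointing down, gripper open.
Joint ranges: [-163.93, 163.93], [-17.29, 119.83], [-79.2, 71.16], [3.27, 140.29], [-89.18, 269.18], [5.43, 117.66], [-154.24, 154.24]. Speed limits (degrees/s): [147.25, 147.25, 180, 180, 180, 180, 180].

### API

Orientations are given as [roll, pitch, yaw] about the fixed x, y, z axes, in that order (R = Rz(yaw) Ry(pitch) Rx(roll)).
In Python, from cell import env, viewer, boxes_of, masks_of gives the robot as it stands. The module is installed in compiled form; this text tells all that it offers.
- The arm moves only by the tool apply_moves, never from a script. Its argument "moves" is a list of rows, each a list of 7 numbers: the shift along the tool's x, y, z scaled (see below), then the turn, a rotation vector about the tool's x, y, z scaled (see below), then the opening, from 0 (shut) to 1 (fully open). A call has 1 to 20 rows; each row is the pose to reach, as a shift and turn from the pose commanded when the call began, along the tool's axes at that moment; what a row does not reach only later rows make up. The controller multiplies each number of a shift by 0.2 m and each number of a turn by 1.5 rad. A row lasts 1/10 s, in which the tool goes at most 50 mm and 8.59 degrees, less where a joint would pass 70% of its speed; a pose out of reach is approached as far as the arm can. A call with a number of a shift or a turn outside -1 to 1 is refused whole. A call with a gripper value outside its range is refused whole. The fingers move at their own pace and stop on an object; "grip_force" is the grip in N (left out, the last holds). Time passes only in rows, so rows that repeat a pose let the fingers close. It gives the time, the measured TCP pose, the force, the opening and the grip force at its end, in the units of the state.
- env.get_obs(): the state, without advancing time (a new reading comes with each control period).
- viewer.read_camera(name): name is "side" or "top"; returns the picture (480x640x3 uint8, red, green, blue); there is no depth.
- viewer.get_calibration(name): a dict with "fov_y" (degrees; the focal length in pixels is half the picture's height over the tangent of half this angle, whatever the lens; pixels are square), "cx", "cy" (the principal point, pixels), "k1" (the pictures are not rectified: a ray, as slopes to the right and down, at radius r is drawn at 1 + k1 r^2 times it, then the intrinsics apply), "position" and "orientation" of the camera in the world. Camera axes: x right, y up, looking along -z (the intrinsics and any distortion apply to the point x, -y, -z); pixel columns grow to the right and rows downward; lengths in m; the calibration is good to about 2 mm. A picture is of the moment at which its call begins. get_calibration takes no time and is no camera call.
- env.sign_off(): hands the job in; it is judged then, once.
Trained networks look in the newest picture that a camera, given by its name, has taken for a name from the list of things; names that differ only in an ending like _2 or _b are one class to them, and where a whole thing is asked for, a point or a joint stands for the part that bears it (a point fixed in the world has none). Each returns a list of dicts, best first, with "conf" (0 to 1); they miss things now and then, are a little off and sometimes report something else, mostly with a low value. They report only what shows in the picture. A call takes as long as a camera call.
- boxes_of(camera, target): "location" ([column, row] in pixels, amid what is visible of it).
- masks_of(camera, target): "pixels" (480x640 bool, what is visible of it) and "location" ([column, row] in pixels, amid what is visible of it).
The state is a dict: "time_s": time; "qpos": joint angles; "joint_velocities": joint speeds; "effort": joint torques, N m; "tool_pos": TCP position; "tool_rot": TCP orientation; "force": force on the tool from outside, world axes, zero at the start; "wrist_torque": the same for the moment, N m; "grip_width": finger opening in m; "grasp_force": force on a finger pad.
Only numpy, scipy, OpenCV 4.12 (cv2) and the standard library are available. Lean on these libraries where they do the work, as an engineer would, in place of code of your own. Each camera call takes 0.05 s, during which the arm holds its last target. There are 200 camera calls.

## Working session

There is one attempt and no reset: what is moved stays moved. The work goes in short steps, Python scripts to look and compute and a tool call to move; the robot and the scene stay as the last step left them, time stands still between calls to the robot, and variables do not carry over. Pictures are saved under pics/ and viewed, at most 12 in all, crops included, and the job is handed in when it is done.

Besides the shell and the picture viewer there is one more tool, called after ">>>" by a JSON object that holds its "api" and its "payload", one argument or row to a line. apply_moves: Moves the arm, as the interface text tells. Shifts and turns lie within -1 to 1; 1 stands for 0.2 m of shift or 1.5 rad of turn. Its arguments: {"type":"object","properties":{"moves":{"type":"array","items":{"type":"array","items":{"type":"number","minimum":-1,"maximum":1}}},"grip_force":{"type":"number"}},"required":["moves"]}

```bash
mkdir -p pics; cat > h.py <<'E'
import numpy as np, cv2
from scipy.spatial.transform import Rotation as R
from cell import env, viewer, boxes_of, masks_of
def cal(n):
    c=viewer.get_calibration(n); f=240/np.tan(np.radians(c['fov_y'])/2)
    o=np.array(c['orientation'],float)
    M=o if o.shape==(3,3) else (R.from_euler('xyz',o,degrees=True).as_matrix() if o.size==3 else None)
    return c,f,M,np.array(c['position'],float)
def ray(n,px):
    c,f,M,p=cal(n); d=np.array([(px[0]-c['cx'])/f,(px[1]-c['cy'])/f]); u=d.copy()
    for _ in range(20): u=d/(1+c['k1']*(u@u))
    v=M@np.array([u[0],-u[1],-1]); return p,v
def at_z(n,px,z):
    p,v=ray(n,px); return p+v*(z-p[2])/v[2]
def proj(n,P):
    c,f,M,p=cal(n); q=M.T@(np.array(P,float)-p); u=np.array([q[0],-q[1]])/-q[2]
    u=u*(1+c['k1']*(u@u)); return np.array([c['cx'],c['cy']])+f*u
def pic(n,name):
    im=viewer.read_camera(n); cv2.imwrite(f'pics/{name}.png',im[...,::-1]); return im
def axis(px):  # min-area rect of mask
    ys,xs=np.nonzero(px); return cv2.minAreaRect(np.c_[xs,ys].astype(np.float32))
E
python3 - <<'E'
from h import *
for n in('top','side'): print(viewer.get_calibration(n)); pic(n,n+'0')
print(env.get_obs())
for n in('top','side'):
    for t in('housing','opening','spanner','bolt','bowl','tape','motor'):
        for m in masks_of(n,t)[:2]: print(n,t,round(m['conf'],2),np.round(m['location']),m['pixels'].sum(),[np.round(a,1) for a in axis(m['pixels'])])
E
```

```text
{'fov_y': 57.9805746722613, 'cx': 318.4297772424113, 'cy': 229.9897777674862, 'k1': 0.019476330109108198, 'position': array([0.37464588, 0.09717441, 1.02715299]), 'orientation': array([ 9.26836720e+00,  2.08186738e-02, -9.05173557e+01])}
{'fov_y': 54.60186734951898, 'cx': 314.1245384082166, 'cy': 242.5766063799869, 'k1': -0.09325042852735127, 'position': array([ 0.49998031, -0.76776803,  0.59503288]), 'orientation': array([61.0447597 ,  1.06122193, -2.89865614])}
{'time_s': 0.1, 'qpos': array([65.15014027, 18.43438927, -4.01635997, 83.16811533,  1.29600484,
       78.54201165, -3.26139061]), 'joint_velocities': array([-0.02356293,  0.00823219, -0.04047363, -0.08700171,  0.03632796,
       -0.08570459, -0.03942993]), 'effort': array([-1.10665896e-03, -4.92570877e+01, -4.06302055e-01, -3.13396382e+01,
       -6.40928792e-02,  3.95237573e-02,  1.00710258e-04]), 'tool_pos': array([ 0.28118526, -0.58547386,  0.22157403]), 'tool_rot': array([-1.79900778e+02,  6.26710799e-03,  2.56590602e+01]), 'force': array([ 0.04131726, -1.21619818,  0.68915083]), 'wrist_torque': array([-0.01963922,  0.0
[... 1094 characters left out ...]
), array([207.9, 178.8]), np.float64(83.4)]
side spanner 0.57 [250. 254.] 274 [array([250.3, 253.8]), array([ 8.7, 50. ]), np.float64(43.2)]
side bolt 0.53 [297. 300.] 240 [array([296.4, 299.4]), array([11.2, 29.9]), np.float64(60.6)]
side bowl 0.72 [306. 217.] 1169 [array([307., 220.]), array([32., 46.]), np.float64(90.0)]
side tape 0.61 [409. 310.] 1143 [array([410.2, 312.9]), array([45.4, 32.6]), np.float64(9.5)]
side tape 0.47 [297. 303.] 197 [array([295.7, 300.1]), array([10.3, 27.3]), np.float64(58.4)]
side motor 0.76 [371. 230.] 805 [array([376.5, 227.7]), array([43. , 24.3]), np.float64(18.4)]
side motor 0.43 [411. 311.] 1036 [array([410., 313.]), array([30., 44.]), np.float64(90.0)]
```

View pics/top0.png

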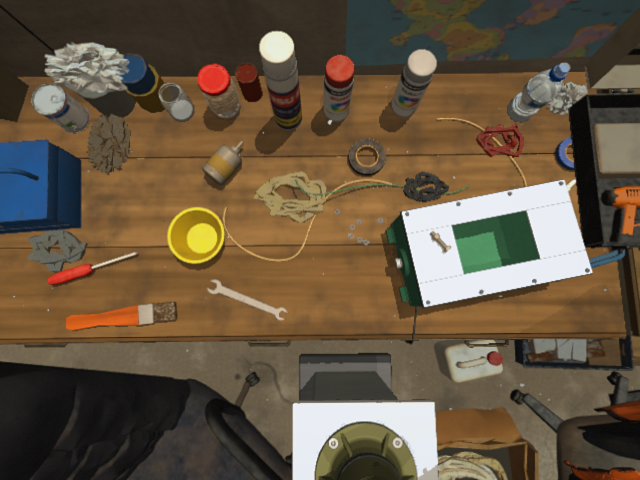

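View pics/side0.png

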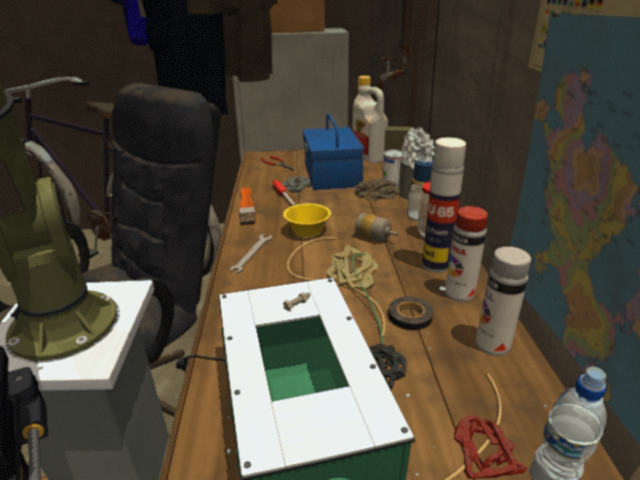

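The top view shows the housing at the right, with cover corners at about (402,213), (563,181), (592,271) and (425,306), and the opening around (495,241). The bolt is at (440,241), the spanner runs from (210,286) to (283,314), and the bowl is at (196,235). The motor (223,163) and tape (367,156) are clear of the work. The side view agrees.

```bash
cat > m.py <<'E'
from h import *
im=pic('top','t1').astype(int)
def rect(mask,z,cam='top'):
    cs,_=cv2.findContours(mask.astype(np.uint8),cv2.RETR_EXTERNAL,cv2.CHAIN_APPROX_NONE)
    c=max(cs,key=cv2.contourArea)[:,0]
    W=np.array([at_z(cam,p,z)[:2] for p in c])
    (cx,cy),s,a=cv2.minAreaRect((W*1000).astype(np.float32))
    b=cv2.boxPoints(((cx,cy),s,a)); e=[b[1]-b[0],b[2]-b[1]]; l=max(e,key=np.linalg.norm)
    return np.round([cx,cy],1),np.round(s,1),round(np.degrees(np.arctan2(l[1],l[0]))%180,1)
white=(im.min(2)>200); roi=np.zeros(white.shape,bool); roi[170:320,380:610]=1
lab=cv2.connectedComponentsWithStats((white&roi).astype(np.uint8))
k=1+np.argmax(lab[2][1:,4]); cover=lab[1]==k
print('cover',rect(cover,.14))
cov=cover.astype(np.uint8); fl=cv2.morphologyEx(cov,cv2.MORPH_CLOSE,np.ones((3,3)))
cs,_=cv2.findContours(cov,cv2.RETR_EXTERNAL,cv2.CHAIN_APPROX_NONE)
full=cv2.drawContours(np.zeros_like(cov),cs,-1,1,-1)
hole=(full==1)&~cover; lab=cv2.connectedComponentsWithStats(hole.astype(np.uint8))
for i in np.argsort(-lab[2][1:,4])[:2]+1: print('hole',lab[2][i,4],rect(lab[1]==i,.14),rect(lab[1]==i,.148))
for t,z in(('spanner',.003),('bolt',.148),('bowl',.055),('tape',.019),('motor',.04)):
    m=masks_of('top',t)
    if m: print(t,m[0]['conf'],rect(m[0]['pixels'],z))
for t,z in(('spanner',.003),('bolt',.148),('bowl',.055)):
    boxes=masks_of('side',t) if viewer.read_camera('side') is not None else 0
    if boxes: print('side',t,rect(boxes[0]['pixels'],z,'side'))
E
python3 m.py
```

```text
cover (array([ 494.1, -277.4]), array([199.4, 369.8]), np.float32(100.9))
hole 4034 (array([ 492.2, -267.3]), array([105.8, 161.5]), np.float32(100.9)) (array([ 491.1, -264. ]), array([104.9, 160. ]), np.float32(100.9))
hole 183 (array([ 494.1, -151.9]), array([51.1, 21. ]), np.float32(40.0)) (array([ 493. , -149.6]), array([50.6, 20.8]), np.float32(40.0))
bolt 0.52 (array([ 493.3, -151.2]), array([47., 12.]), np.float32(40.2))
bowl 0.92 (array([525. , 373.9]), array([127.3, 128.4]), np.float32(179.5))
tape 0.85 (array([719.5, -22.7]), array([90.2, 90.2]), np.float32(44.9))
motor 0.61 (array([704.7, 313.4]), array([ 64. , 106.6]), np.float32(136.9))
side spanner (array([381.5, 266.3]), array([195.2,  33.4]), np.float32(67.5))
side bolt (array([ 494.7, -150.1]), array([58.1, 23.6]), np.float32(39.8))
side bowl (array([523.9, 338.8]), array([191.8, 127.9]), np.float32(85.1))
```

```bash
python3 - <<'E'
from h import *
a=cv2.imread('pics/t1.png'); b=cv2.imread('pics/side0.png')
A=cv2.resize(a[225:255,422:462],(400,300),interpolation=cv2.INTER_CUBIC);B=cv2.resize(b[285:315,277:317],(400,300),interpolation=cv2.INTER_CUBIC)
C=cv2.resize(a[270:330,200:300],(500,300),interpolation=cv2.INTER_CUBIC)
o=np.zeros((600,800,3),np.uint8);o[:300,:400]=A;o[:300,400:]=B;o[300:,:500]=C
cv2.imwrite('pics/z1.png',o)
# spanner from top by proximity to predicted region, brightness
hs=a[275:325,203:292].astype(int); m=np.zeros(a.shape[:2],np.uint8); m[275:325,203:292]=(hs.max(2)-hs.min(2)<45)&(hs.min(2)>120)
n,l,s,c=cv2.connectedComponentsWithStats(m); k=1+np.argmax(s[1:,4]); ys,xs=np.nonzero(l==k)
W=np.array([at_z('top',p,.003)[:2] for p in zip(xs,ys)])*1000; print(len(xs),cv2.minAreaRect(W.astype(np.float32)))
E
```

```text
524 ((377.0995788574219, 264.96588134765625), (188.73536682128906, 31.883216857910156), 66.5855941772461)
```

View pics/z1.png

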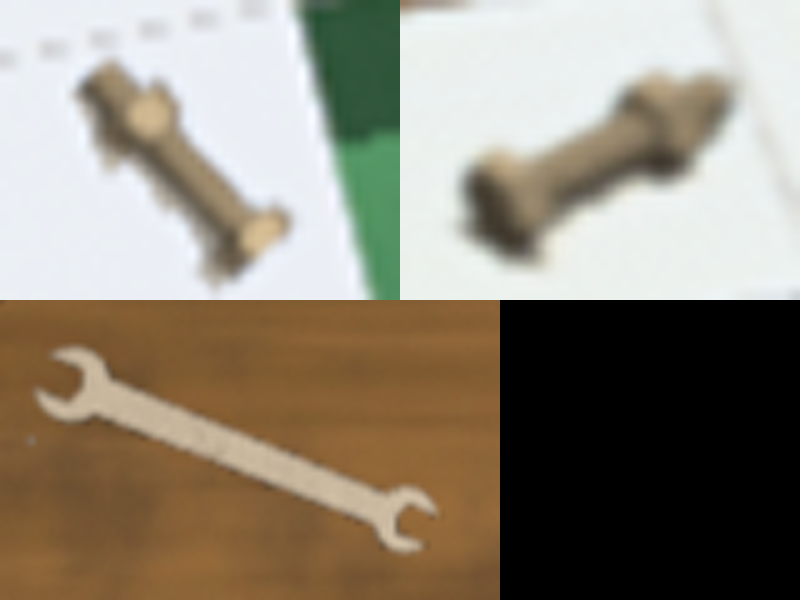

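The head is the lower-right end of the bolt (toward the opening) and the nut is upper-left, so the bare shank's middle is near pixel (442.5,242.5). The spanner lies clear on the bench.

```bash
cat > plan.py <<'E'
from h import *
def plan(*T):
    o=env.get_obs(); p=np.array(o['tool_pos']); Q=R.from_euler('xyz',o['tool_rot'],degrees=True)
    print('t',round(o['time_s'],2),'pos',np.round(p,4),'rot',np.round(o['tool_rot'],1),'w',round(o['grip_width'],4),'gf',round(o['grasp_force'],1),'F',np.round(o['force'],1),'q',np.round(o['qpos']))
    for t in T:
        q=R.from_euler('z',t[3],degrees=True)*R.from_euler('x',180,degrees=True)
        if len(t)>4: q=q*R.from_euler('y',t[4],degrees=True)
        d=Q.inv().apply(np.array(t[:3])-p)/.2; r=(Q.inv()*q).as_rotvec()/1.5
        print(np.round(d,3).tolist(),np.round(r,3).tolist())
E
python3 - <<'E'
from plan import *
print(at_z('top',(442.5,242.5),.148))
plan((.39,-.37,.26,33),(.489,-.1535,.26,41))
E
```

```text
[ 0.48990652 -0.15708393  0.148     ]
t 1.4 pos [ 0.2815 -0.5859  0.2226] rot [180.    0.   25.7] w 0.087 gf 0.0 F [-0.4  0.9  0.5] q [65. 18. -4. 83.  1. 79. -3.]
[0.957, -0.738, -0.187] [0.0, 0.0, -0.085]
[1.872, -1.499, -0.187] [0.0, 0.0, -0.178]
```

>>> {"api": "apply_moves", "payload": {
  "moves": [
    [0.957,-0.738,-0.187,0,0,-0.085,0.5],
    [0.957,-0.738,-0.187,0,0,-0.085,0.5],
    [0.957,-0.738,-0.187,0,0,-0.085,0.5],
    [0.957,-0.738,-0.187,0,0,-0.085,0.5],
    [0.957,-0.738,-0.187,0,0,-0.085,0.5],
    [0.957,-0.738,-0.187,0,0,-0.085,0.5]
  ],
  "grip_force": 40
}}

```text
time_s: 2.0
tool_pos: [0.3952, -0.3633, 0.262]
tool_rot: [179.9, -0.2, 33.6]
force: [0.5, -0.5, -0.0]
grip_width: 0.0481
grasp_force: 0.0
```

```bash
python3 - <<'E'
from plan import *
plan((.49,-.155,.20,41),(.49,-.155,.143,41))
E
```

```text
t 2.0 pos [ 0.3952 -0.3633  0.262 ] rot [179.9  -0.2  33.6] w 0.0481 gf 0.0 F [ 0.5 -0.5 -0. ] q [ 53.   4. -14.  96.   1.  80. -17.]
[0.97, -0.605, 0.312] [0.001, -0.002, -0.086]
[0.969, -0.606, 0.597] [0.001, -0.002, -0.086]
```

>>> {"api": "apply_moves", "payload": {
  "moves": [
    [0.96,-0.6,0.2,0,0,-0.086,0.5],
    [0.96,-0.6,0.31,0,0,-0.086,0.5],
    [0.96,-0.6,0.31,0,0,-0.086,0.5],
    [0.96,-0.6,0.31,0,0,-0.086,0.5],
    [0.96,-0.6,0.31,0,0,-0.086,0.5],
    [0.96,-0.6,0.31,0,0,-0.086,0.5],
    [0.96,-0.6,0.31,0,0,-0.086,0.5],
    [0.96,-0.6,0.31,0,0,-0.086,0.5]
  ]
}}

```text
time_s: 2.8
tool_pos: [0.4855, -0.1668, 0.1983]
tool_rot: [179.9, 0.0, 40.2]
force: [0.3, -0.3, -0.6]
grip_width: 0.0434
grasp_force: 0.0
```

```bash
python3 - <<'E'
from plan import *
plan((.49,-.155,.16,41),(.49,-.155,.143,41))
a=pic('side','s2'); cv2.imwrite('pics/s2c.png',cv2.resize(a[200:400,180:420],(720,600))[...,::-1])
plan((.49,-.155,.143,41))
E
```

```text
t 2.8 pos [ 0.4855 -0.1668  0.1983] rot [179.9   0.   40.2] w 0.0434 gf 0.0 F [ 0.3 -0.3 -0.6] q [ 40.   4. -25. 103.   2.  73. -35.]
[0.055, -0.031, 0.191] [0.001, 0.0, -0.009]
[0.055, -0.031, 0.276] [0.001, 0.0, -0.009]
t 2.85 pos [ 0.4855 -0.1669  0.1983] rot [179.9   0.   40.2] w 0.0436 gf 0.0 F [ 0.5 -0.3  0.1] q [ 40.   4. -25. 103.   2.  73. -35.]
[0.056, -0.031, 0.277] [0.001, 0.0, -0.01]
```

View pics/s2c.png

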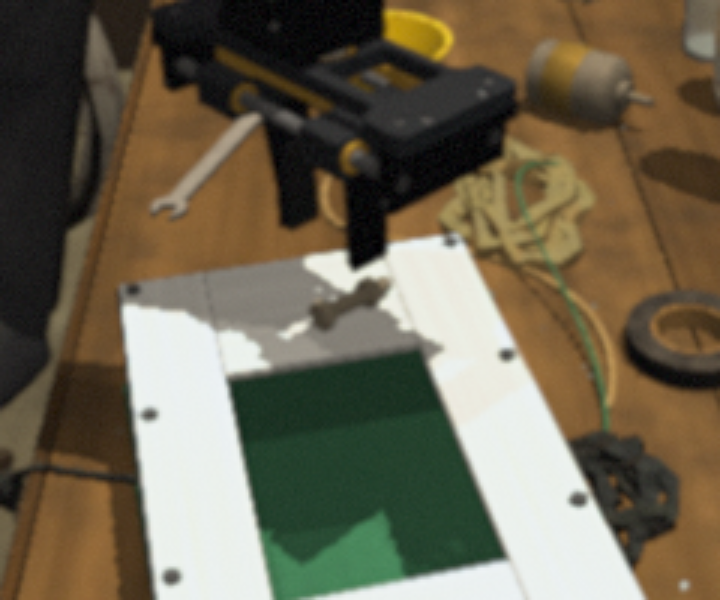

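The open gripper hangs above the bolt (bolt at crop (350,303)), with finger tips at crop (297,222) and (367,262). I'll check that against the projection.

```bash
python3 - <<'E'
from plan import *
for P in [(.4855,-.1668,.198),(.49,-.155,.148)]: print(proj('side',P),(proj('side',P)-[180,200])*3)
E
```

```text
[289.83631587 280.05557511] [329.5089476  240.16672534]
[293.95366258 301.67581984] [341.86098773 305.02745951]
```

>>> {"api": "apply_moves", "payload": {
  "moves": [
    [0.056,-0.031,0.15,0,0,-0.01,0.5],
    [0.056,-0.031,0.22,0,0,-0.01,0.5],
    [0.056,-0.031,0.277,0,0,-0.01,0.5],
    [0.056,-0.031,0.277,0,0,-0.01,0.5],
    [0.056,-0.031,0.277,0,0,-0.01,0.5],
    [0.056,-0.031,0.277,0,0,-0.01,0.5]
  ]
}}

```text
time_s: 3.45
tool_pos: [0.4905, -0.1536, 0.143]
tool_rot: [180.0, -0.0, 41.2]
force: [0.8, 0.6, -0.2]
grip_width: 0.0435
grasp_force: 0.0
```

```bash
python3 - <<'E'
from plan import *
plan((.49,-.155,.143,41))
E
```

```text
t 3.45 pos [ 0.4905 -0.1536  0.143 ] rot [180.   -0.   41.2] w 0.0435 gf 0.0 F [ 0.8  0.6 -0.2] q [ 39.   7. -26. 107.   3.  67. -37.]
[-0.007, 0.004, 0.0] [0.001, -0.0, 0.002]
```

Close, then lift.

>>> {"api": "apply_moves", "payload": {
  "moves": [
    [0,0,0,0,0,0,0],
    [0,0,0,0,0,0,0],
    [0,0,0,0,0,0,0],
    [0,0,0,0,0,0,0],
    [0,0,0,0,0,0,0],
    [0,0,0,0,0,0,0],
    [0,0,0,0,0,0,0],
    [0,0,-0.1,0,0,0,0],
    [0,0,-0.3,0,0,0,0],
    [0,0,-0.5,0,0,0,0],
    [0,0,-0.5,0,0,0,0],
    [0,0,-0.5,0,0,0,0]
  ]
}}

```text
time_s: 4.65
tool_pos: [0.4908, -0.1531, 0.2433]
tool_rot: [179.9, -0.0, 41.2]
force: [-0.8, -0.3, -0.5]
grip_width: 0.0085
grasp_force: 40.0
```

```bash
python3 - <<'E'
from plan import *
plan((.50,0.02,.24,55),(.525,.2,.24,70))
E
```

```text
t 4.65 pos [ 0.4908 -0.1531  0.2433] rot [179.9  -0.   41.2] w 0.0085 gf 40.0 F [-0.8 -0.3 -0.5] q [ 40.   2. -26. 100.   1.  78. -35.]
[0.605, -0.621, 0.016] [0.001, -0.0, -0.16]
[1.292, -1.215, 0.015] [0.001, -0.0, -0.335]
```

>>> {"api": "apply_moves", "payload": {
  "moves": [
    [0.93,-0.9,0.016,0,0,-0.25,0],
    [0.93,-0.9,0.016,0,0,-0.25,0],
    [0.93,-0.9,0.016,0,0,-0.25,0],
    [0.93,-0.9,0.016,0,0,-0.25,0],
    [0.93,-0.9,0.016,0,0,-0.25,0],
    [0.93,-0.9,0.016,0,0,-0.25,0],
    [0.93,-0.9,0.016,0,0,-0.25,0],
    [0.93,-0.9,0.016,0,0,-0.25,0]
  ]
}}

```text
time_s: 5.45
tool_pos: [0.5112, 0.1034, 0.238]
tool_rot: [-179.9, 0.1, 62.6]
force: [-0.3, 0.4, 0.2]
grip_width: 0.0086
grasp_force: 40.0
```

```bash
python3 - <<'E'
from plan import *
plan((.525,.374,.2,100),(.525,.374,.03,100))
E
```

```text
t 5.45 pos [0.5112 0.1034 0.238 ] rot [-1.799e+02  1.000e-01  6.260e+01] w 0.0086 gf 40.0 F [-0.3  0.4  0.2] q [ 24.   5. -40.  99.   3.  78. -44.]
[1.234, -0.561, 0.188] [-0.001, 0.001, -0.435]
[1.236, -0.559, 1.038] [-0.001, 0.001, -0.435]
```

>>> {"api": "apply_moves", "payload": {
  "moves": [
    [0.95,-0.43,0.0,0,0,-0.33,0],
    [0.95,-0.43,0.0,0,0,-0.33,0],
    [0.95,-0.43,0,0,0,-0.33,0],
    [0.95,-0.43,0,0,0,-0.33,0],
    [0.95,-0.43,0,0,0,-0.33,0],
    [0.95,-0.43,0,0,0,-0.33,0],
    [0.95,-0.43,0,0,0,-0.33,0]
  ]
}}

```text
time_s: 6.15
tool_pos: [0.5236, 0.3101, 0.2385]
tool_rot: [-180.0, 0.2, 90.8]
force: [0.3, 0.2, -1.6]
grip_width: 0.0088
grasp_force: 40.0
```

```bash
python3 - <<'E'
from plan import *
plan((.525,.374,.15,100),(.525,.374,.045,100))
E
```

```text
t 6.15 pos [0.5236 0.3101 0.2385] rot [-180.     0.2   90.8] w 0.0088 gf 40.0 F [ 0.3  0.2 -1.6] q [  6.  19. -49.  87.  15.  81. -43.]
[0.32, 0.012, 0.442] [-0.001, 0.002, -0.107]
[0.322, 0.012, 0.967] [-0.001, 0.002, -0.107]
```

>>> {"api": "apply_moves", "payload": {
  "moves": [
    [0.32,0.012,0.3,0,0,-0.107,0],
    [0.32,0.012,0.4,0,0,-0.107,0],
    [0.32,0.012,0.5,0,0,-0.107,0],
    [0.32,0.012,0.6,0,0,-0.107,0],
    [0.32,0.012,0.75,0,0,-0.107,0],
    [0.32,0.012,0.9,0,0,-0.107,0],
    [0.32,0.012,1,0,0,-0.107,0],
    [0.32,0.012,1,0,0,-0.107,0],
    [0.32,0.012,1,0,0,-0.107,0],
    [0.32,0.012,1,0,0,-0.107,0],
    [0.32,0.012,1,0,0,-0.107,0]
  ]
}}

```text
time_s: 7.25
tool_pos: [0.5248, 0.3775, 0.0411]
tool_rot: [179.8, -0.0, 100.2]
force: [0.0, -0.0, -0.7]
grip_width: 0.0086
grasp_force: 40.0
```

```bash
python3 - <<'E'
from plan import *
plan((.525,.374,.025,100))
E
```

```text
t 7.25 pos [0.5248 0.3775 0.0411] rot [179.8  -0.  100.2] w 0.0086 gf 40.0 F [ 0.  -0.  -0.7] q [ -3.  34. -46.  93.  27.  64. -46.]
[-0.017, -0.002, 0.08] [0.002, -0.0, 0.002]
```

Lower a bit more, open partly (40 mm), then lift.

>>> {"api": "apply_moves", "payload": {
  "moves": [
    [-0.015,0,0.08,0,0,0,0],
    [-0.015,0,0.08,0,0,0,0],
    [-0.015,0,0.08,0,0,0,0.1],
    [-0.015,0,0.08,0,0,0,0.2],
    [-0.015,0,0.08,0,0,0,0.35],
    [-0.015,0,0.08,0,0,0,0.4],
    [-0.015,0,0.08,0,0,0,0.4],
    [-0.015,0,0.08,0,0,0,0.4],
    [-0.015,0,0.08,0,0,0,0.4],
    [-0.015,0,-0.2,0,0,0,0.4],
    [-0.015,0,-0.45,0,0,0,0.4],
    [-0.015,0,-0.7,0,0,0,0.4],
    [-0.015,0,-0.7,0,0,0,0.4],
    [-0.015,0,-0.7,0,0,0,0.4]
  ]
}}

```text
time_s: 8.65
tool_pos: [0.525, 0.3754, 0.1816]
tool_rot: [179.8, -0.1, 100.3]
force: [1.2, -0.5, -0.3]
grip_width: 0.035
grasp_force: 0.0
```

```bash
python3 - <<'E'
from plan import *
plan((.379,.266,.15,67),(.379,.266,.05,67))
a=pic('top','t3')
for t in('bolt','bowl','spanner'):
    for m in masks_of('top',t)[:1]: print(t,m['conf'],m['location'],at_z('top',m['location'],.01))
cv2.imwrite('pics/t3c.png',cv2.resize(a[170:330,140:340],(750,600))[...,::-1])
E
```

```text
t 8.65 pos [0.525  0.3754 0.1816] rot [ 1.798e+02 -1.000e-01  1.003e+02] w 0.035 gf 0.0 F [ 1.2 -0.5 -0.3] q [ -1.  27. -50.  86.  21.  77. -42.]
[-0.408, -0.816, 0.154] [0.002, -0.002, 0.387]
[-0.409, -0.818, 0.654] [0.002, -0.002, 0.387]
bolt 0.36 [487.6, 246.9] [ 0.49662455 -0.30230396  0.01      ]
bowl 0.75 [210.4, 218.6] [0.57051951 0.35364288 0.01      ]
spanner 0.55 [211.5, 220.3] [0.56636856 0.35089772 0.01      ]
```

View pics/t3c.png

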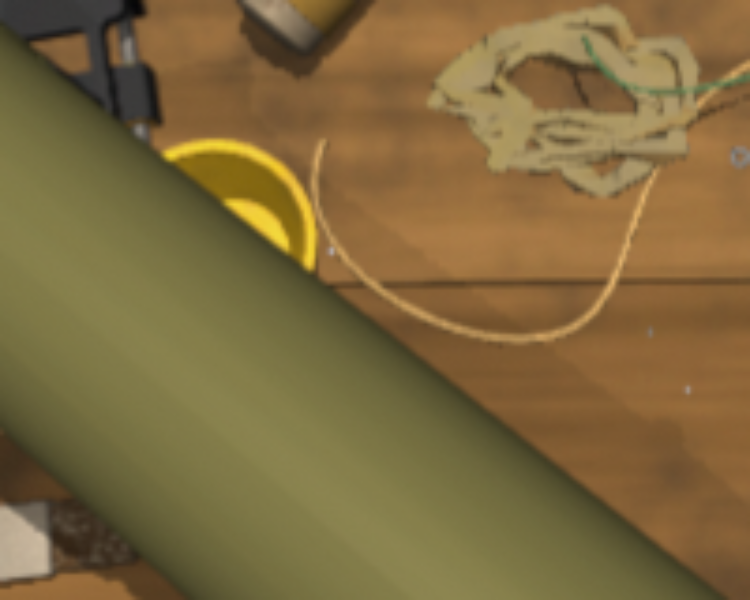

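The arm hides the bowl here. I'll go to hover over the spanner and look again.

>>> {"api": "apply_moves", "payload": {
  "moves": [
    [-0.408,-0.816,0.15,0,0,0.387,0.5],
    [-0.408,-0.816,0.15,0,0,0.387,0.5],
    [-0.408,-0.816,0.15,0,0,0.387,0.5],
    [-0.408,-0.816,0.15,0,0,0.387,0.5],
    [-0.408,-0.816,0.15,0,0,0.387,0.5],
    [-0.408,-0.816,0.3,0,0,0.387,0.5],
    [-0.408,-0.816,0.5,0,0,0.387,0.5],
    [-0.408,-0.816,0.5,0,0,0.387,0.5],
    [-0.408,-0.816,0.5,0,0,0.387,0.5]
  ]
}}

```text
time_s: 9.75
tool_pos: [0.3776, 0.2655, 0.079]
tool_rot: [-179.8, 0.0, 67.1]
force: [0.2, 1.1, 0.7]
grip_width: 0.0436
grasp_force: 0.0
```

```bash
python3 - <<'E'
from plan import *
plan((.379,.2655,.04,67),(.379,.2655,.0015,67))
a=pic('top','t4');b=pic('side','s4')
o=np.zeros((600,800,3),np.uint8);o[:,:400]=cv2.resize(a[180:330,160:260],(400,600));o[:,400:]=cv2.resize(b[190:310,220:300+20][:, :80],(400,600)); cv2.imwrite('pics/z4.png',o[...,::-1])
E
```

```text
t 9.75 pos [0.3776 0.2655 0.079 ] rot [-179.8    0.    67.1] w 0.0436 gf 0.0 F [0.2 1.1 0.7] q [ 11.   7. -51. 117.   6.  59. -66.]
[0.003, 0.007, 0.195] [-0.002, 0.0, 0.001]
[0.003, 0.008, 0.388] [-0.002, 0.0, 0.001]
```

View pics/z4.png

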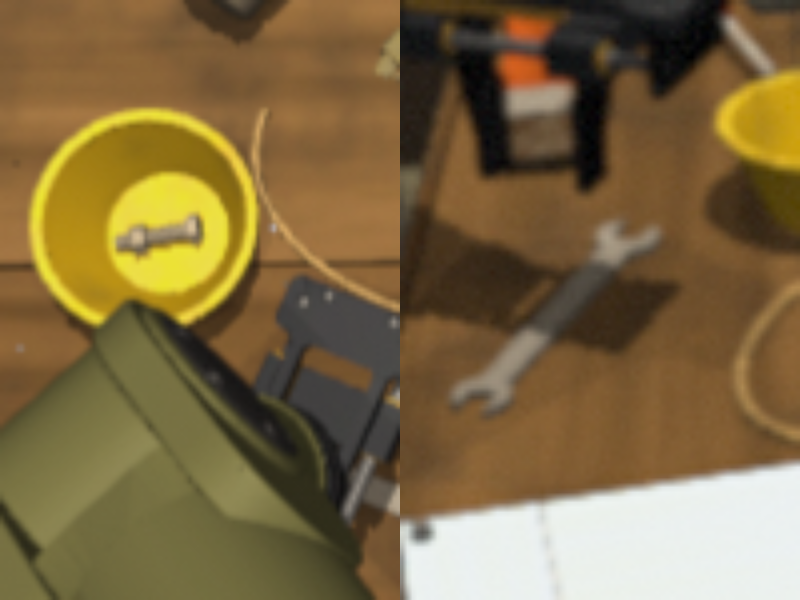

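The bolt lies on the bowl floor (crop (160,235)), with the bowl upright, and the gripper straddles the spanner's middle. Next I descend and grip.

>>> {"api": "apply_moves", "payload": {
  "moves": [
    [0.003,0.008,0.2,-0.002,0,0,0.5],
    [0.003,0.008,0.3,-0.002,0,0,0.5],
    [0.003,0.008,0.35,-0.002,0,0,0.5],
    [0.003,0.008,0.385,-0.002,0,0,0.5],
    [0.003,0.008,0.385,-0.002,0,0,0.5],
    [0.003,0.008,0.385,-0.002,0,0,0.5],
    [0.003,0.008,0.385,-0.002,0,0,0.5]
  ],
  "grip_force": 50
}}

```text
time_s: 10.55
tool_pos: [0.3807, 0.2655, 0.0033]
tool_rot: [179.7, -0.1, 67.0]
force: [0.8, -0.1, 0.8]
grip_width: 0.0438
grasp_force: 0.0
```

```bash
python3 - <<'E'
from plan import *
plan((.379,.2655,.0015,67))
E
```

```text
t 10.55 pos [0.3807 0.2655 0.0033] rot [ 1.797e+02 -1.000e-01  6.700e+01] w 0.0438 gf 0.0 F [ 0.8 -0.1  0.8] q [  7.  15. -49. 120.  15.  50. -73.]
[-0.003, -0.008, 0.009] [0.003, -0.001, -0.0]
```

>>> {"api": "apply_moves", "payload": {
  "moves": [
    [0,0,0.011,0,0,0,0.5],
    [0,0,0.011,0,0,0,0.5],
    [0,0,0.011,0,0,0,0],
    [0,0,0.011,0,0,0,0],
    [0,0,0.011,0,0,0,0],
    [0,0,0.011,0,0,0,0],
    [0,0,0.011,0,0,0,0],
    [0,0,0.011,0,0,0,0],
    [0,0,-0.05,0,0,0,0],
    [0,0,-0.15,0,0,0,0],
    [0,0,-0.35,0,0,0,0],
    [0,0,-0.6,0,0,0,0],
    [0,0,-0.85,0,0,0,0],
    [0,0,-1,0,0,0,0],
    [0,0,-1,0,0,0,0],
    [0,0,-1,0,0,0,0]
  ]
}}

```text
time_s: 12.15
tool_pos: [0.3793, 0.2648, 0.2026]
tool_rot: [179.7, 0.0, 67.0]
force: [-0.6, -0.7, -2.6]
grip_width: 0.0165
grasp_force: 49.9
```

```bash
python3 - <<'E'
from plan import *
plan((.44,.10,.28,78),(.46,-.08,.28,90))
b=pic('side','s5'); cv2.imwrite('pics/s5c.png',cv2.resize(b[120:320,180:400],(660,600))[...,::-1])
E
```

```text
t 12.15 pos [0.3793 0.2648 0.2026] rot [179.7   0.   67. ] w 0.0165 gf 49.9 F [-0.6 -0.7 -2.6] q [ 16.  -4. -51. 109.  -3.  73. -58.]
[-0.64, 0.603, -0.384] [0.003, 0.001, -0.128]
[-1.429, 1.047, -0.382] [0.003, 0.001, -0.268]
```

View pics/s5c.png

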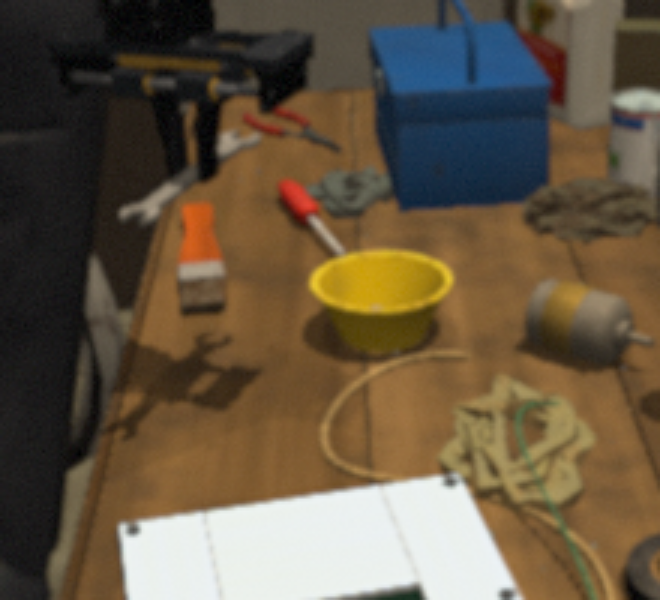

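The spanner is held level mid-handle, and the bowl is upright and undisturbed. Now carry it toward the housing.

>>> {"api": "apply_moves", "payload": {
  "moves": [
    [-0.64,0.603,-0.38,0,0,-0.128,0],
    [-0.64,0.603,-0.38,0,0,-0.128,0],
    [-0.64,0.603,-0.38,0,0,-0.128,0],
    [-0.64,0.603,-0.38,0,0,-0.128,0],
    [-0.64,0.603,-0.38,0,0,-0.128,0],
    [-0.64,0.603,-0.38,0,0,-0.128,0]
  ],
  "grip_force": 60
}}

```text
time_s: 12.8
tool_pos: [0.4396, 0.0992, 0.277]
tool_rot: [-180.0, 0.0, 77.8]
force: [-0.5, 0.8, -2.1]
grip_width: 0.0163
grasp_force: 59.9
```

```bash
python3 - <<'E'
from plan import *
plan((.47,-.10,.29,90),(.498,-.2965,.28,100.9,-18))
E
```

```text
t 12.8 pos [0.4396 0.0992 0.277 ] rot [-180.     0.    77.8] w 0.0163 gf 59.9 F [-0.5  0.8 -2.1] q [ 24.  -7. -36. 104.  -4.  82. -23.]
[-0.942, 0.359, -0.065] [-0.0, 0.0, -0.142]
[-1.873, 0.703, -0.014] [-0.043, -0.206, -0.266]
```

>>> {"api": "apply_moves", "payload": {
  "moves": [
    [-0.942,0.36,-0.065,0,0,-0.142,0],
    [-0.942,0.36,-0.065,0,0,-0.142,0],
    [-0.942,0.36,-0.065,0,0,-0.142,0],
    [-0.942,0.36,-0.065,0,0,-0.142,0],
    [-0.942,0.36,-0.065,0,0,-0.142,0],
    [-0.942,0.36,-0.065,0,0,-0.142,0],
    [-0.942,0.36,-0.065,0,0,-0.142,0]
  ]
}}

```text
time_s: 13.5
tool_pos: [0.4709, -0.096, 0.2908]
tool_rot: [180.0, -0.0, 90.4]
force: [-0.1, 0.5, -0.6]
grip_width: 0.0161
grasp_force: 59.9
```

```bash
python3 - <<'E'
from plan import *
plan((.498,-.2965,.28,100.9,-18))
E
```

```text
t 13.5 pos [ 0.4709 -0.096   0.2908] rot [180.   -0.   90.4] w 0.0161 gf 59.9 F [-0.1  0.5 -0.6] q [ 32.  -3. -23.  99.  -1.  84.  10.]
[-1.004, 0.128, 0.053] [-0.019, -0.209, -0.121]
```

>>> {"api": "apply_moves", "payload": {
  "moves": [
    [-1,0.128,0.05,-0.019,-0.209,-0.121,0],
    [-1,0.128,0.05,-0.019,-0.209,-0.121,0],
    [-1,0.128,0.05,-0.019,-0.209,-0.121,0],
    [-1,0.128,0.05,-0.019,-0.209,-0.121,0],
    [-1,0.128,0.05,-0.019,-0.209,-0.121,0],
    [-1,0.128,0.05,-0.019,-0.209,-0.121,0],
    [-1,0.128,0.05,-0.019,-0.209,-0.121,0],
    [-1,0.128,0.05,-0.019,-0.209,-0.121,0]
  ]
}}

```text
time_s: 14.3
tool_pos: [0.4985, -0.2961, 0.2825]
tool_rot: [179.8, 18.1, 100.9]
force: [0.1, -0.5, -1.3]
grip_width: 0.016
grasp_force: 59.9
```

```bash
cat >> plan.py <<'E'
def hp(y,z,th,x=0):
    a=np.radians(10.9); return (.492+x*np.cos(a)-y*np.sin(a),-.267+x*np.sin(a)+y*np.cos(a),z,100.9,th)
E
python3 - <<'E'
from plan import *
plan(hp(-.03,.19,-18),hp(-.03,.175,-18))
b=pic('side','s6'); a=pic('top','t6')
o=np.zeros((600,800,3),np.uint8);o[:,:400]=cv2.resize(a[170:320,420:520+20][:, :100],(400,600)) ;o[:,400:]=cv2.resize(b[180:480,180:380],(400,600)); cv2.imwrite('pics/z6.png',o[...,::-1])
E
```

```text
t 14.3 pos [ 0.4985 -0.2961  0.2825] rot [179.8  18.1 100.9] w 0.016 gf 59.9 F [ 0.1 -0.5 -1.3] q [ 36.   1. -19.  98.  17.  72.  25.]
[0.143, -0.006, 0.44] [0.002, 0.001, -0.0]
[0.166, -0.006, 0.511] [0.002, 0.001, -0.0]
```

View pics/z6.png

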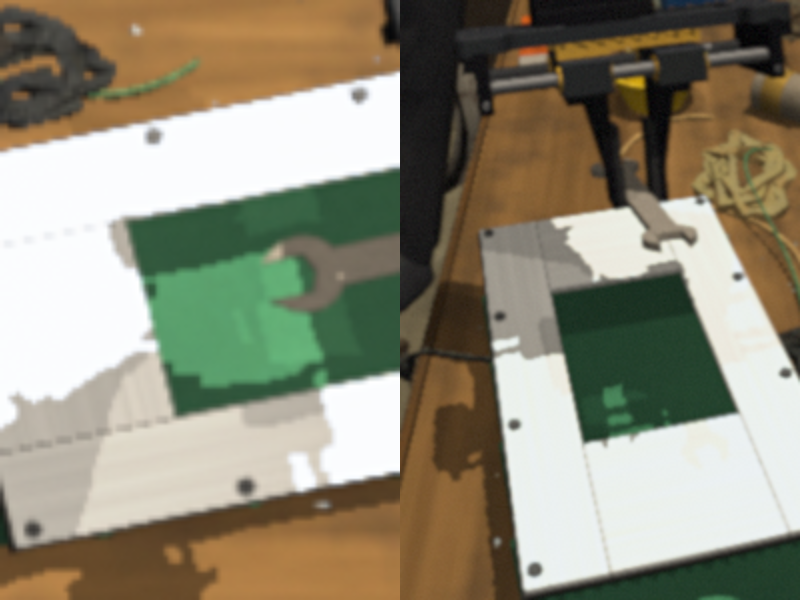

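```bash
python3 - <<'E'
from plan import *
for th in(15,18,21):
  c=np.array(hp(-.0295,.2825,0)[:3]); e=np.array(hp(1,0,0)[:3])-np.array(hp(0,0,0)[:3]); d=np.cos(np.radians(th))*e-np.array([0,0,np.sin(np.radians(th))])
  L=c+.0995*d;T=c-.0995*d
  print(th,'lead top',proj('top',L),'lead side',proj('side',L),'tail side',proj('side',T))
E
```

```text
15 lead top [484.96158539 240.05364897] lead side [283.82210915 259.17250399] tail side [316.07968691 309.87708827]
18 lead top [484.70727377 240.27562104] lead side [284.19065067 262.70932947] tail side [315.64355922 305.04587091]
21 lead top [484.61310676 240.46038993] lead side [284.58890999 266.27578936] tail side [315.14450191 300.10789657]
```

The spanner sits tilted about 18° over the opening, lead jaw at crop (300,275) centred in the opening's width, and the tail matches its prediction. Feed it in.

>>> {"api": "apply_moves", "payload": {
  "moves": [
    [0.143,-0.006,0.2,0,0,0,0],
    [0.143,-0.006,0.35,0,0,0,0],
    [0.166,-0.006,0.45,0,0,0,0],
    [0.166,-0.006,0.511,0,0,0,0],
    [0.166,-0.006,0.511,0,0,0,0],
    [0.166,-0.006,0.511,0,0,0,0],
    [0.166,-0.006,0.511,0,0,0,0]
  ]
}}

```text
time_s: 15.1
tool_pos: [0.4978, -0.2993, 0.1767]
tool_rot: [179.7, 18.2, 100.6]
force: [0.1, 0.5, -1.4]
grip_width: 0.0164
grasp_force: 59.9
```

```bash
python3 - <<'E'
from plan import *
plan(hp(-.015,.157,-18),hp(0,.14,-18))
E
```

```text
t 15.1 pos [ 0.4978 -0.2993  0.1767] rot [179.7  18.2 100.6] w 0.0164 gf 59.9 F [ 0.1  0.5 -1.4] q [ 36.   5. -19. 107.  20.  61.  20.]
[0.115, 0.001, 0.066] [0.002, 0.002, -0.003]
[0.213, 0.001, 0.123] [0.002, 0.002, -0.003]
```

>>> {"api": "apply_moves", "payload": {
  "moves": [
    [0.06,0.001,0.033,0,0,0,0],
    [0.115,0.001,0.066,0,0,0,0],
    [0.165,0.001,0.095,0,0,0,0],
    [0.213,0.001,0.123,0,0,0,0],
    [0.213,0.001,0.123,0,0,0,0],
    [0.213,0.001,0.123,0,0,0,0],
    [0.213,0.001,0.123,0,0,0,0],
    [0.213,0.001,0.123,0,0,0,0]
  ]
}}

```text
time_s: 15.9
tool_pos: [0.4911, -0.2674, 0.1388]
tool_rot: [179.8, 18.1, 100.6]
force: [-0.3, -0.2, -0.7]
grip_width: 0.0167
grasp_force: 59.9
```

```bash
python3 - <<'E'
from plan import *
plan(hp(.018,.12,-18),hp(.037,.098,-18),hp(.025,.103,-9),hp(.01,.112,0))
b=pic('side','s7'); cv2.imwrite('pics/z7.png',cv2.resize(b[180:480,180:430],(500,600))[...,::-1])
E
```

```text
t 15.9 pos [ 0.4911 -0.2674  0.1388] rot [179.8  18.1 100.6] w 0.0167 gf 59.9 F [-0.3 -0.2 -0.7] q [ 34.   5. -20. 112.  21.  58.  15.]
[0.116, 0.004, 0.061] [0.001, 0.002, -0.003]
[0.24, 0.003, 0.136] [0.001, 0.002, -0.003]
[0.175, 0.004, 0.131] [0.001, 0.106, -0.003]
[0.09, 0.004, 0.111] [0.002, 0.211, -0.003]
```

View pics/z7.png

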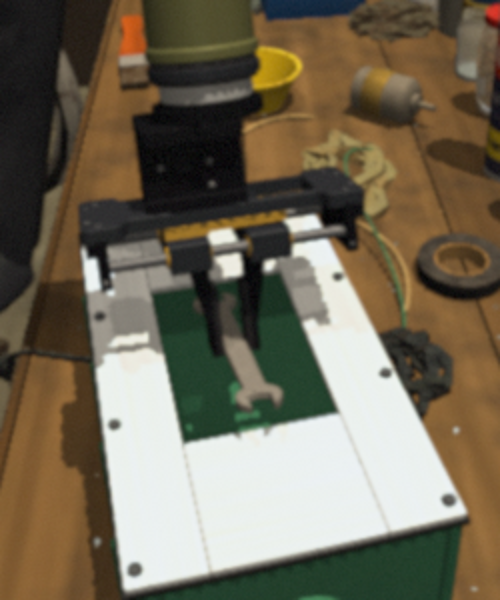

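The lead end is inside and the tail (crop (257,398)) is still above the cover, clear of all edges. Sink the tail.

>>> {"api": "apply_moves", "payload": {
  "moves": [
    [0.06,0.003,0.03,0,0,0,0],
    [0.116,0.003,0.061,0,0,0,0],
    [0.18,0.003,0.1,0,0,0,0],
    [0.24,0.003,0.136,0,0,0,0],
    [0.24,0.003,0.136,0,0,0,0],
    [0.24,0.003,0.136,0,0,0,0],
    [0.24,0.003,0.136,0,0,0,0],
    [0.24,0.003,0.136,0,0,0,0]
  ]
}}

```text
time_s: 16.75
tool_pos: [0.485, -0.2307, 0.0981]
tool_rot: [179.8, 18.1, 100.6]
force: [0.2, 0.4, -1.7]
grip_width: 0.0162
grasp_force: 59.9
```

```bash
python3 - <<'E'
from plan import *
plan(hp(.037,.098,-18),hp(.033,.099,-9),hp(.03,.1,0),hp(.01,.105,0))
b=pic('side','s8'); cv2.imwrite('pics/z8.png',cv2.resize(b[260:420,220:380],(600,600))[...,::-1])
e=np.array(hp(1,0,0)[:3])-np.array(hp(0,0,0)[:3]);d=np.cos(np.radians(18))*e-np.array([0,0,np.sin(np.radians(18))])
for y in(-.08,):print('edge',[((proj('side',hp(y,.14,0,x)[:3])-[220,260])*3.75).round() for x in(-.052,.052)])
print((proj('side',np.array(env.get_obs()['tool_pos'])-.0995*d)-[220,260])*3.75)
E
```

```text
t 16.75 pos [ 0.485  -0.2307  0.0981] rot [179.8  18.1 100.6] w 0.0162 gf 59.9 F [ 0.2  0.4 -1.7] q [ 32.   6. -22. 116.  24.  54.   8.]
[0.0, -0.0, 0.0] [0.001, 0.002, -0.003]
[-0.02, 0.0, 0.002] [0.001, 0.106, -0.003]
[-0.036, 0.0, 0.002] [0.002, 0.211, -0.003]
[-0.139, 0.001, 0.009] [0.002, 0.211, -0.003]
edge [array([186., 532.]), array([482., 473.])]
[322.06454271 478.81296185]
```

View pics/z8.png

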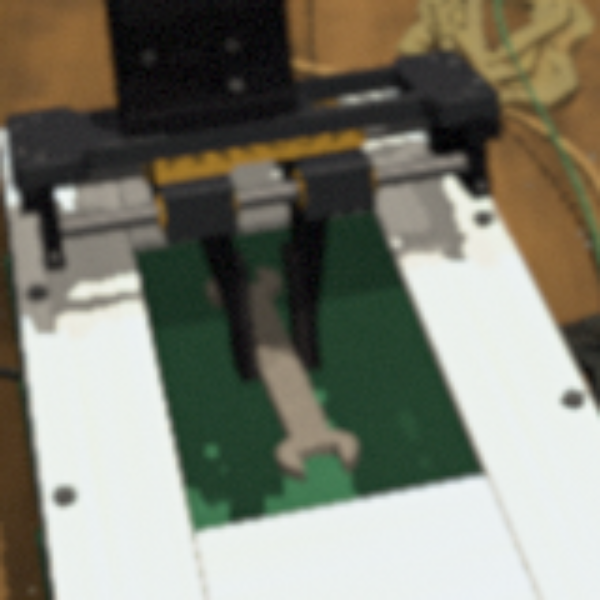

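The tail jaw (crop (320,460)) is in the opening, clear of its edge and level with the cover's underside. Level off now, then centre it.

>>> {"api": "apply_moves", "payload": {
  "moves": [
    [-0.01,0,0.001,0,0.05,0,0],
    [-0.02,0,0.002,0,0.106,-0.003,0],
    [-0.028,0,0.002,0,0.16,-0.003,0],
    [-0.036,0,0.002,0.002,0.211,-0.003,0],
    [-0.036,0,0.002,0.002,0.211,-0.003,0],
    [-0.08,0,0.005,0.002,0.211,-0.003,0],
    [-0.139,0.001,0.009,0.002,0.211,-0.003,0],
    [-0.139,0.001,0.009,0.002,0.211,-0.003,0],
    [-0.139,0.001,0.009,0.002,0.211,-0.003,0],
    [-0.139,0.001,0.009,0.002,0.211,-0.003,0],
    [-0.139,0.001,0.009,0.002,0.211,-0.003,0],
    [-0.139,0.001,0.009,0.002,0.211,-0.003,0]
  ]
}}

```text
time_s: 18.0
tool_pos: [0.4898, -0.2562, 0.1044]
tool_rot: [-179.9, -0.0, 100.9]
force: [-0.1, -0.0, -1.6]
grip_width: 0.0163
grasp_force: 59.9
```

```bash
python3 - <<'E'
from plan import *
plan(hp(.01,.105,0))
b=pic('side','s9');a=pic('top','t9')
o=np.zeros((600,800,3),np.uint8);o[:,:400]=cv2.resize(b[230:470,220:380],(400,600));o[:300,400:]=cv2.resize(a[170:320,420:620],(400,300));o[300:,400:]=cv2.resize(a[190:280,150:270],(400,300)); cv2.imwrite('pics/z9.png',o[...,::-1])
c=np.array(env.get_obs()['tool_pos']);e=np.array(hp(1,0,0)[:3])-np.array(hp(0,0,0)[:3])
for th in(-8,0,8):
  d=np.cos(np.radians(th))*e-np.array([0,0,np.sin(np.radians(th))]); print(th,(proj('side',c-.0995*d)-[220,230])*2.5,(proj('top',c+.0995*d)-[420,170])*2+[400,0],(proj('top',c-.0995*d)-[420,170])*2+[400,0])
E
```

```text
t 18.0 pos [ 0.4898 -0.2562  0.1044] rot [-179.9   -0.   100.9] w 0.0163 gf 59.9 F [-0.1 -0.  -1.6] q [ 41.  13. -18. 105.   5.  63.  32.]
[-0.005, 0.001, -0.003] [-0.001, -0.0, 0.001]
-8 [229.35957739 486.01004596] [440.48162128 166.36389049] [610.10127702 133.53990368]
0 [229.22952339 469.90092826] [435.99937706 167.94459865] [617.08472419 131.48287629]
8 [228.21910625 450.48244188] [433.38910593 169.12788819] [622.49302982 129.72286961]
```

View pics/z9.png

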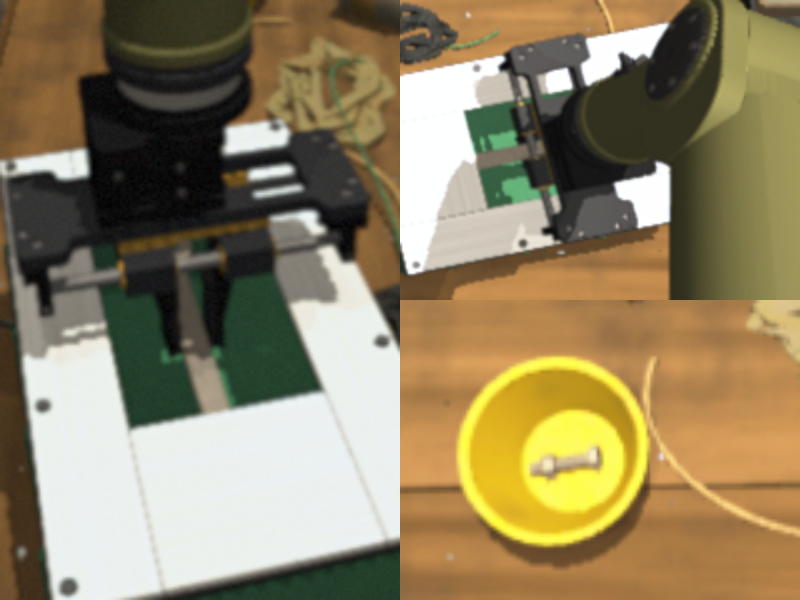

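The spanner is level below the cover, with both ends hidden under it. The wrist force is only its weight, and the bolt rests in the upright bowl. I'm handing in.

```bash
python3 -c "
from cell import env
print(env.sign_off())"
```

```text
the job is handed in; nothing more can be done
None
```

The job is handed in at about 18 s of the 58 s allowed, with no verdict returned: the bolt lies in the upright yellow bowl, the spanner is held level inside the housing below the cover with no sign of contact, and the tape roll and motor were not touched.

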